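# Sweep scrapped components into the reject tray

### The job

With closed fingers, sweep the three scrapped components (the toroid choke, the small finned heat sink and the relay lying with its pins up) across the bench through the open side of the three-sided reject tray, until each lies well inside it. Only push them along the bench: do not pick up, lift or flick them, and leave everything else where it stands, the capacitor and transformer among them included.

Things in the scene. Friction and masses are not known exactly. Their poses are not given: they have to be found in the camera images.
- tray: Bare aluminium tray fixed to the bench, at +y, open side towards -y (turned up to 0.25 rad). Inside 130 mm deep (its x), 200 mm wide (its y); walls 4 mm thick, 25 mm high at back and sides, no wall on the fourth. Origin: centre of the inner floor, which is level with the bench, no lip. Its x runs from the open edge (-65 mm) to the back wall (+65 mm).
- choke: Toroid choke lying flat, a copper-wound ring 36 mm across and 13 mm high with a 10 mm hole, 28 to 56 g; to be swept. Origin: centre of its underside.
- heatsink: Small bare aluminium heat sink with five fins, 36 (its x) x 28 (its y) x 18 mm high, 21 to 42 g; to be swept. Origin: centre of its underside.
- relay: Small black block-shaped relay lying on its back with its pins up, 32 (its x) x 24 (its y) x 18 mm high (22 with pins), 21 to 42 g; to be swept. Origin: centre of its underside.
- capacitor: Bystander, to be left alone. Black electrolytic capacitor standing upright among the parts, 22 mm diameter, 35 mm high, 40 g. Origin: centre of its underside.
- transformer: Bystander, to be left alone. Dark steel transformer block among the parts, 24 x 30 x 26 mm high (coil 34 mm long in y), 110 g. Origin: centre of its underside.
- spool: Bystander, to be left alone. Solder spool standing on its flange, 52 mm diameter, 40 mm high. Origin: centre of its underside.
- jar: Bystander, to be left alone. Small amber flux jar, 44 mm diameter, 45 mm high. Origin: centre of its underside.
- screwdriver: Bystander, to be left alone. Screwdriver lying at the far side, 170 mm long along its x. Origin: on its underside, near its middle.
- board: Bystander, to be left alone. Green circuit board on four short brass legs, 150 x 100 mm, 24 mm high with its components. Origin: under its centre, at bench height.
- meter: Bystander, to be left alone. Hand multimeter lying on its back, 170 x 80 x 46 mm high with its dial. Origin: centre of its underside.
Mind the look-alikes: they are no part of the job. Leave any orange look-alike of the relay alone.

How it is judged:
At the end, for the whole second after the job is handed in: The choke, heat sink and relay each have their centre inside the tray's walls and at least 15 mm past its open edge, lie low (origin below 30 mm) and are at rest (below 0.02 m/s) (x of choke in the frame of tray between -0.05 and 0.065 m and y of choke in the frame of tray between -0.1 and 0.1 m and height (world z) of each of choke, heatsink, relay below 0.03 m and linear speed of each of choke, heatsink, relay below 0.02 m/s and x of heatsink in the frame of tray between -0.05 and 0.065 m and y of heatsink in the frame of tray between -0.1 and 0.1 m and x of relay in the frame of tray between -0.05 and 0.065 m and y of relay in the frame of tray between -0.1 and 0.1 m); the robot touches nothing.
It fails at once if a scrapped component is lifted (its origin more than 30 mm above the bench) (height (world z) of any of choke, heatsink, relay above 0.03 m).
It fails at once if a scrapped component is flicked (faster than 0.8 m/s) (linear speed of any of choke, heatsink, relay above 0.8 m/s).
It fails at once if another thing is moved by more than 15 mm (distance of any of capacitor, transformer, spool, jar, screwdriver, board, meter from where it was at the start of the episode above 0.015 m).
It fails at once if the capacitor or transformer is knocked over (angle between any of capacitor, transformer's own z axis and vertical above 0.5 rad).
It also fails if it takes over 64 s, if anything falls off the work surface, if the arm or the gripper's body presses on something with over 40 N, if the wrist force passes 120 N, or if a joint passes its speed limit or range.

### The arm

A 6-joint arm with a two-finger parallel gripper is mounted at the origin on the work surface. World frame = base frame: x ahead of the robot, y to its left, z up, the work surface at z = 0. Lengths are in m, angles in rad, forces in N, time in s.
With the tool pointing down it reaches from about 0.375 to 0.975 m from the base axis. Payload 3.8 kg.
Tool frame: the origin (TCP) lies midway between the tips of the shut fingers; the grasp point (between the pads) lies 19 mm behind it; z points along the fingers, y is the line along which they close (so a half turn about z gives the same grasp; the last joint's range is limited). The gripper opens to 88 mm and grips with 3 to 60 N. Pads are 18 mm wide; open, the fingers measure 123 mm over their backs; the gripper's body (75 mm by 187 mm) begins 45 mm behind the grasp point.
Start: joints at [-1.387, 0.264, 1.604, -0, 1.274, -0.037], TCP at [0.148, -0.659, 0.212] pointing down, gripper open.
Joint ranges: [-2.63, 2.63], [-0.94, 2.18], [0.31, 2.57], [-1.31, 4.45], [0, 2.66], [-2.55, 2.55]. Speed limits (rad/s): [2.57, 2.57, 3.14, 3.14, 3.14, 3.14].

### API

Orientations are given as a rotation vector (axis times angle).
In Python, from workcell import ctrl gives the robot as it stands. Calls block until the motion is done:
- ctrl.move_to(position, orientation): joint-space move of the TCP to a pose.
- ctrl.line_to(position, rot=None, max_speed=0.15, contact_N=None): straight line of the TCP; rot=None keeps the orientation; max_speed is the mean speed in m/s. With contact_N (N) it stops when the force on the tool has changed by that much, and returns True; else False.
- ctrl.move_j(angles): joint-space move.
- ctrl.command_gripper(opening, force=None): finger opening in m; force is the grip in N (None keeps the last); returns when the fingers have stopped.
- ctrl.sleep(seconds).
- ctrl.ik(position, orientation): joint angles nearest the present ones, or None.
- ctrl.camera(name): name is "side" or "top"; returns the picture (420x560x3 uint8, red, green, blue); there is no depth.
- ctrl.calibration(name): a dict with "mtx" (3x3 intrinsics, pixels), "R" (3x3) and "t" (3): a world point X has camera coordinates R X + t. Camera axes: x right, y down, z forward; pixel columns grow to the right and rows downward; lengths in m; the calibration is good to about 2 mm. A picture is of the moment at which its call begins. calibration takes no time and is no camera call.
A pose or a line that the arm cannot do raises ctrl.Unreachable and nothing moves.
- ctrl.hand_in(): hands the job in; it is judged then, once.
Readings, each from a call of its own:
- ctrl.read_time_s(): time.
- ctrl.read_joint_pos(): joint angles.
- ctrl.read_qd(): joint speeds.
- ctrl.read_tau(): joint torques, N m.
- ctrl.read_eef_pos(): TCP position.
- ctrl.read_eef_rot(): TCP orientation.
- ctrl.read_ft_force(): force on the tool from outside, world axes, zero at the start.
- ctrl.read_ft_torque(): the same for the moment, N m.
- ctrl.read_width(): finger opening in m.
- ctrl.read_finger_force(): force on a finger pad.
Only numpy, scipy, OpenCV 4.12 (cv2) and the standard library are available. Lean on these libraries where they do the work, as an engineer would, in place of code of your own. Each camera call takes 0.05 s, during which the arm holds its last target. There are 200 camera calls.

## Working session

There is one attempt and no reset: what is moved stays moved. The work goes in short steps, each a Python script; the robot and the scene stay as the last script left them, time stands still between calls to the robot, and variables do not carry over. Pictures are saved under pics/ and viewed, at most 10 in all, crops included, and the job is handed in when it is done.

```bash
mkdir -p pics
python3 - <<'E'
from workcell import ctrl
import cv2,numpy as np
for n in("top","side"):
    im=ctrl.camera(n)[:,:,::-1]; cv2.imwrite(f"pics/{n}0_raw.png",im)
    cv2.imwrite(f"pics/{n}0.png",cv2.resize(im,(800,600),interpolation=cv2.INTER_CUBIC))
    c=ctrl.calibration(n); print(n,c["mtx"].tolist(),(-c["R"].T@c["t"]).round(3),c["R"].round(3).tolist())
print(ctrl.read_time_s(),ctrl.read_eef_rot())
E
```

```text
top [[444.2043852360404, 0.0, 281.14638031528006], [0.0, 444.2043852360404, 212.0726512608517], [0.0, 0.0, 1.0]] [ 0.348 -0.037  0.992] [[-0.067, -0.998, 0.006], [-0.972, 0.063, -0.225], [0.224, -0.021, -0.974]]
side [[458.08192521070606, 0.0, 280.61585711890564], [0.0, 458.08192521070606, 209.27928858767302], [0.0, 0.0, 1.0]] [0.059 0.445 0.629] [[-0.687, -0.727, 0.012], [-0.483, 0.443, -0.755], [0.544, -0.525, -0.655]]
0.1 [-3.12049923e+00 -3.45820903e-01  2.33575111e-04]
```

View pics/top0.png

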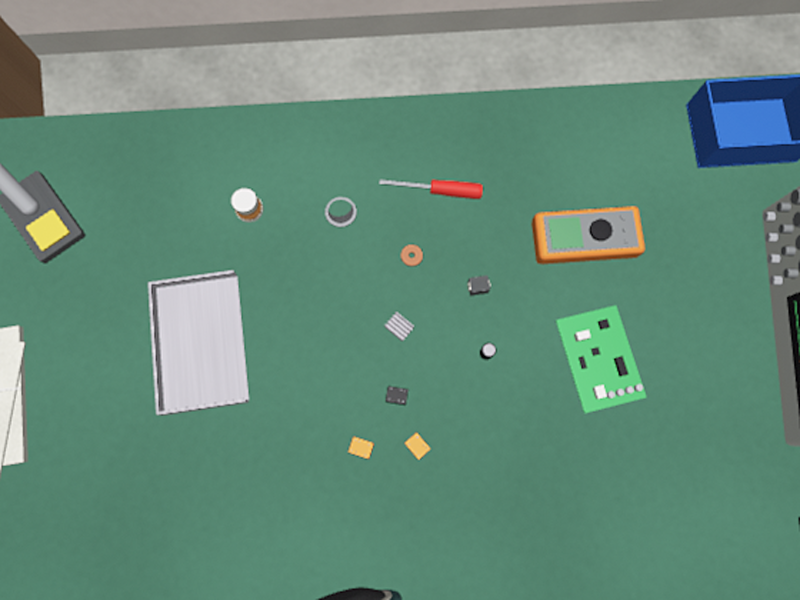

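View pics/side0.png

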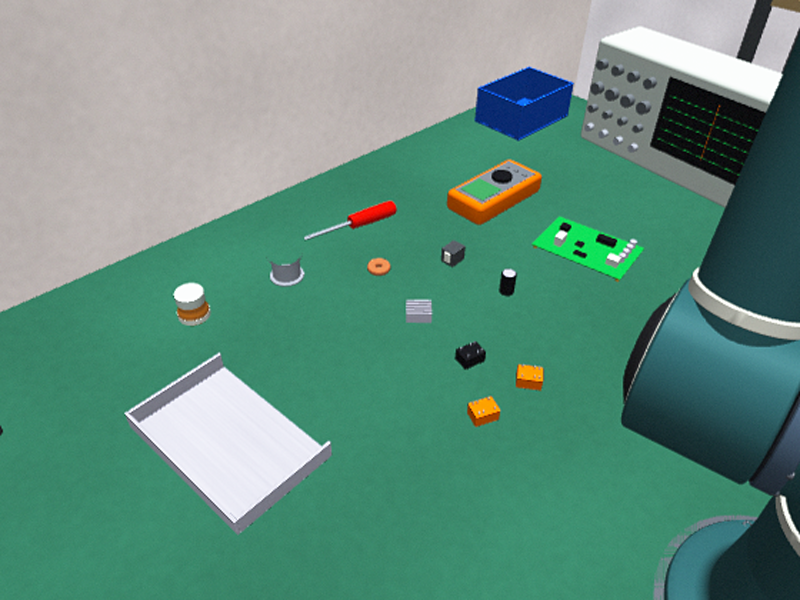

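The top view (800x600) shows these, with what could be confused for each target:
- **Relay:** the black block at (397,395). Look-alikes are the orange blocks at (361,447) and (417,446), and the dark transformer at (480,285).
- **Choke:** the copper ring at (412,255). The spool ring at (340,211) could be taken for it.
- **Heat sink:** the finned grey block at (400,325).
- **Tray:** at (200,342), opening to the right.
- **Capacitor:** at (488,351).

I choose the black block, the copper ring and the finned block, and will check them in a crop and measure them.

```bash
cat > h.py <<'E'
from workcell import ctrl
import cv2,numpy as np
C={n:ctrl.calibration(n) for n in("top","side")}
def ray(n,u,v,z):
    c=C[n];R=np.array(c["R"]);o=-R.T@np.array(c["t"])
    d=R.T@np.linalg.inv(c["mtx"])@np.array([u,v,1.]);return (o+d*(z-o[2])/d[2])[:2]
def blobs(im,n,z):
    """non-green blobs: pixel, area, point at height z, minAreaRect"""
    hsv=cv2.cvtColor(im,cv2.COLOR_BGR2HSV)
    m=((hsv[...,0]<60)|(hsv[...,0]>95)|(hsv[...,1]<70)|(hsv[...,2]<60)).astype(np.uint8)
    k,l,s,c=cv2.connectedComponentsWithStats(m)
    out=[]
    for i in range(1,k):
        if 60<s[i,4]<12000: out.append((c[i],s[i,4],ray(n,*c[i],z),(l==i).astype(np.uint8)))
    return out
E
python3 - <<'E'
from h import *
for n in("top","side"):
    im=cv2.imread(f"pics/{n}0_raw.png")
    for c,a,p,m in blobs(im,n,0.012):
        cn=max(cv2.findContours(m,0,2)[0],key=cv2.contourArea)
        q=[ray(n,*x,0.012).round(3).tolist() for x in cv2.boxPoints(cv2.minAreaRect(cn))]
        print(n,c.round(1),a,p.round(3),q)
t=cv2.imread("pics/top0_raw.png")[155:335,220:365]; s=cv2.imread("pics/side0_raw.png")[160:310,240:390]
f=lambda x,w:cv2.resize(x,(w,590),interpolation=cv2.INTER_CUBIC)
cv2.imwrite("pics/crop.png",np.hstack([f(t,400),f(s,400)]))
E
```

```text
top [ 26.4 149.8] 2232 [0.761 0.524] [[0.834, 0.622], [0.883, 0.553], [0.719, 0.446], [0.673, 0.514]]
top [310.9 131.1] 556 [ 0.765 -0.142] [[0.768, -0.032], [0.798, -0.036], [0.769, -0.206], [0.739, -0.201]]
top [172.4 143.2] 432 [0.755 0.185] [[0.775, 0.218], [0.796, 0.176], [0.737, 0.15], [0.717, 0.192]]
top [549.6 211.2] 3199 [ 0.535 -0.668] [[0.734, -0.671], [0.73, -0.73], [0.313, -0.643], [0.317, -0.589]]
top [238.3 149.1] 254 [0.731 0.032] [[0.736, 0.067], [0.771, 0.03], [0.731, -0.003], [0.697, 0.034]]
top [413.8 164.5] 2406 [ 0.667 -0.374] [[0.713, -0.279], [0.714, -0.464], [0.623, -0.456], [0.622, -0.275]]
top [287.7 178.3] 197 [ 0.652 -0.079] [[0.671, -0.062], [0.669, -0.097], [0.633, -0.094], [0.635, -0.06]]
top [137.7 239.7] 6153 [0.531 0.265] [[0.641, 0.352], [0.647, 0.202], [0.427, 0.184], [0.423, 0.327]]
top [334.7 199.2] 192 [ 0.596 -0.182] [[0.611, -0.166], [0.609, -0.203], [0.578, -0.2], [0.581, -0.163]]
top [279.1 227.9] 254 [ 0.537 -0.052] [[0.539, -0.026], [0.564, -0.048], [0.535, -0.077], [0.512, -0.055]]
top [  8.7 277.9] 1800 [0.465 0.544] [[0.58, 0.572], [0.
[... 1972 characters left out ...]
7 -0.1  ] [[0.363, -0.297], [0.185, -0.49], [0.001, -0.029], [0.116, 0.094]]
side [292.5 217.5] 289 [ 0.537 -0.05 ] [[0.565, -0.053], [0.54, -0.08], [0.508, -0.048], [0.532, -0.022]]
side [328.8 248.3] 271 [ 0.429 -0.039] [[0.45, -0.028], [0.44, -0.07], [0.408, -0.051], [0.418, -0.01]]
side [158.2 309.1] 9093 [0.526 0.269] [[0.642, 0.341], [0.706, 0.175], [0.433, 0.182], [0.41, 0.323]]
side [370.4 263.6] 325 [ 0.352 -0.066] [[0.354, -0.038], [0.377, -0.073], [0.349, -0.095], [0.327, -0.059]]
side [338.  287.6] 375 [0.355 0.019] [[0.378, 0.028], [0.364, -0.012], [0.332, 0.01], [0.347, 0.048]]
side [462.1 412.6] 112 [0.095 0.059] [[0.106, 0.051], [0.099, 0.043], [0.087, 0.063], [0.094, 0.071]]
```

View pics/crop.png

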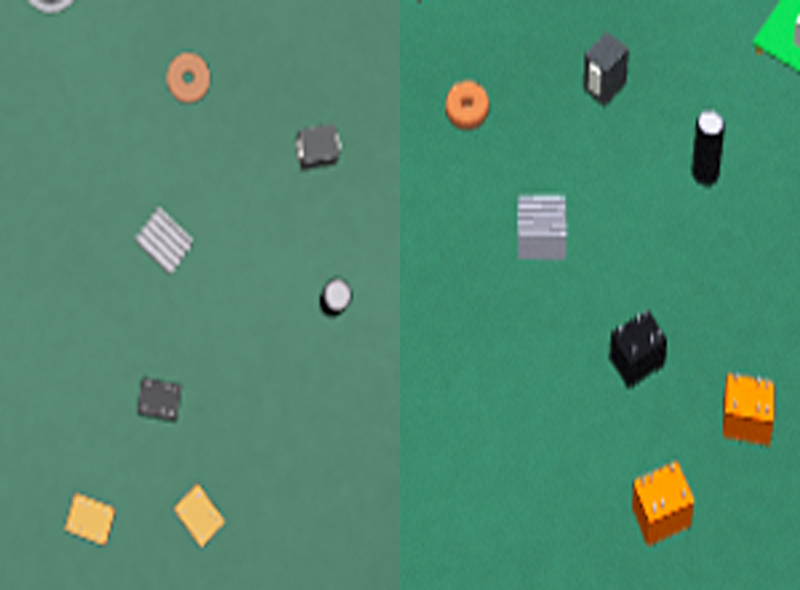

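The crop confirms the choice: a copper ring, a finned sink turned about 45°, and a black relay with pins up. The dark block at the upper right is the transformer with its pale coil. Next I fix the tray pose and check reachability.

```bash
cat >> h.py <<'E'
from scipy.spatial.transform import Rotation as Ro
def pose_rot(th,flip=0):
    """tool down, push direction th (world angle) perpendicular to closing line"""
    d=np.array([np.cos(th),np.sin(th),0])*(-1 if flip else 1); z=np.array([0,0,-1.])
    return Ro.from_matrix(np.column_stack([d,np.cross(z,d),z])).as_rotvec()
E
python3 - <<'E'
from h import *
for n in("top","side"):
    im=cv2.imread(f"pics/{n}0_raw.png")
    for c,a,p,m in blobs(im,n,0):
        if a>5000 and np.hypot(*(p-[.53,.27]))<.06:
            cn=max(cv2.findContours(m,0,2)[0],key=cv2.contourArea)
            for x in cv2.approxPolyDP(cn,4,True)[:,0]: print(n,x,ray(n,*x,0).round(3),ray(n,*x,.025).round(3))
for f in(0,1):
    for p in((.655,-.12),(.6,.25),(.43,-.08),(.48,.22)):
        q=ctrl.ik([*p,.008],pose_rot(1.57,f)); print(f,p,None if q is None else np.round(q,2))
E
```

```text
top [163 189] [0.649 0.211] [0.641 0.204]
top [103 197] [0.638 0.348] [0.631 0.339]
top [109 290] [0.425 0.33 ] [0.423 0.321]
top [174 280] [0.438 0.188] [0.436 0.182]
side [152 247] [0.667 0.197] [0.643 0.207]
side [ 87 289] [0.655 0.333] [0.631 0.338]
side [167 373] [0.426 0.319] [0.412 0.324]
side [225 324] [0.436 0.203] [0.421 0.212]
side [231 309] [0.452 0.177] [0.437 0.188]
side [224 312] [0.455 0.189] [0.44  0.199]
side [159 259] [0.632 0.204] [0.609 0.213]
0 (0.655, -0.12) [-0.22  0.43  1.79  0.    0.92 -0.22]
0 (0.6, 0.25) [0.36 0.41 1.82 0.   0.91 0.36]
0 (0.43, -0.08) [-0.24  0.05  2.28  0.    0.82 -0.24]
0 (0.48, 0.22) [0.38 0.21 2.09 0.   0.84 0.38]
1 (0.655, -0.12) None
1 (0.6, 0.25) None
1 (0.43, -0.08) None
1 (0.48, 0.22) None
```

```bash
cat >> h.py <<'E'
def push(p,tgt,back,stop,hov=.07,v=.13):
    """push centre p to tgt; back = start distance of TCP behind p, stop = distance behind tgt"""
    p,tgt=np.array(p),np.array(tgt);d=tgt-p;d/=np.hypot(*d);r=pose_rot(np.arctan2(d[1],d[0]))
    s,e=p-d*back,tgt-d*stop
    ctrl.move_to([*s,hov],r);ctrl.line_to([*s,.006],max_speed=.15)
    hit=ctrl.line_to([*e,.006],max_speed=v,contact_N=15)
    ctrl.line_to([*(e-d*.012),.006]);ctrl.line_to([*(e-d*.012),hov],max_speed=.2)
    print("hit",hit,"t",ctrl.read_time_s())
def look(tag):
    ctrl.move_j([-1.387,.264,1.604,0,1.274,-.037])
    for n in("top","side"):
        im=np.ascontiguousarray(ctrl.camera(n)[:,:,::-1]);cv2.imwrite(f"pics/{n}{tag}_raw.png",im)
        for c,a,p,m in blobs(im,n,.012):
            if a<700 and .36<p[0]<.72 and -.25<p[1]<.35:
                cn=max(cv2.findContours(m,0,2)[0],key=cv2.contourArea)
                w=np.array([ray(n,*x,.012) for x in cn[:,0]],np.float32)
                print(n,c.round(),a,p.round(3),cv2.minAreaRect(w))
    print("t",ctrl.read_time_s())
E
python3 - <<'E'
from h import *
ctrl.command_gripper(0,20)
push((.652,-.078),(.62,.10),.042,.028)
push((.537,-.051),(.537,.10),.05,.026)
push((.430,-.040),(.455,.10),.042,.026)
look("1")
im=[cv2.resize(cv2.imread(f"pics/{n}1_raw.png"),(400,300)) for n in("top","side")]
cv2.imwrite("pics/v1.png",np.hstack(im))
E
```

```text
hit False t 7.0167
hit False t 10.575
hit False t 13.9917
top [288. 178.] 197 [ 0.652 -0.079] ((0.6516793370246887, -0.07841780036687851), (0.03463969752192497, 0.03612586110830307), 86.21244812011719)
top [335. 199.] 192 [ 0.596 -0.182] ((0.5956990718841553, -0.18255949020385742), (0.029526490718126297, 0.03816474229097366), 4.597376346588135)
top [279. 228.] 253 [ 0.537 -0.052] ((0.5373784899711609, -0.05150916427373886), (0.04016641527414322, 0.032794635742902756), 46.070556640625)
top [341. 245.] 96 [ 0.489 -0.187] ((0.4895052909851074, -0.18656468391418457), (0.022327741608023643, 0.022814534604549408), 84.58856964111328)
top [277. 276.] 163 [ 0.43 -0.04] ((0.4298049509525299, -0.04042253643274307), (0.03172633424401283, 0.02397610805928707), 76.79174041748047)
side [317. 177.] 213 [ 0.597 -0.185] ((0.597632110118866, -0.18490935862064362), (0.033732932060956955, 0.06073835864663124), 42.531429290771484)
side [265. 186.] 174 [ 0.651 -0.077] ((0.6509982943534851, -0.07773886620998383), (0.03506464511156082, 0.042469825595617294), 47.5351448059082)
side [355. 197.] 180 [ 0.493 -0.193] ((0.4934540390968323, -0.19377949833869934), (0.02142155170440674, 0.06309579312801361), 34.11685562133789)
side [293. 218.] 289 [ 0.537 -0.05 ] ((0.5365289449691772, -0.05049382895231247), (0.03648993745446205, 0.04522625356912613), 47.37090301513672)
side [329. 248.] 269 [ 0.429 -0.039] ((0.4294351637363434, -0.03949800133705139), (0.03986967355012894, 0.03495105728507042), 78.65045166015625)
t 16.8917
```

View pics/v1.png

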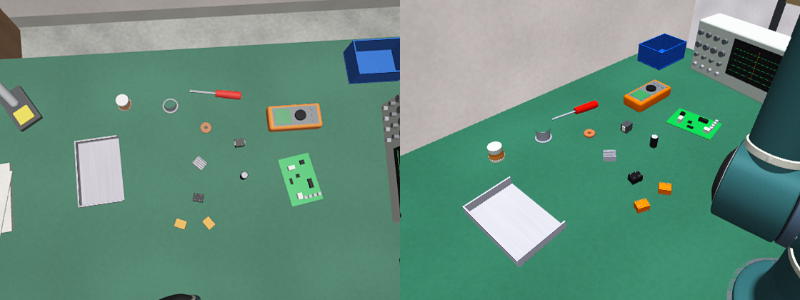

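Nothing moved, so I'm checking where the tool really goes.

Run:
```python
from h import *
P=lambda s:print(s,np.round(ctrl.read_eef_pos(),3),np.round(ctrl.read_eef_rot(),2),"w",round(ctrl.read_width(),4),np.round(ctrl.read_ft_force(),1),round(ctrl.read_time_s(),2))
P("start")
r=pose_rot(1.57+.18); print(r)
ctrl.move_to([.660,-.119,.07],r);P("hover")
print(ctrl.line_to([.660,-.119,.006]));P("down")
print(ctrl.line_to([.650,-.070,.006],max_speed=.13));P("pushed")
im=[cv2.resize(ctrl.camera(n)[:,:,::-1],(400,300)) for n in("top","side")]
cv2.imwrite("pics/v2.png",np.hstack(im))
```

```text
start [ 0.149 -0.658  0.212] [-3.12 -0.35 -0.  ] w 0.0003 [ 0.2  0.2 -0.1] 16.89
[2.01375102 2.41130903 0.        ]
hover [ 0.66 -0.12  0.07] [2.01 2.41 0.  ] w 0.0004 [ 0.3 -0.1  0.7] 19.57
False
down [ 0.66  -0.119  0.006] [-2.01 -2.41  0.  ] w 0.0009 [ 1.3 -0.3 -0.3] 20.14
False
pushed [ 0.651 -0.07   0.007] [2.01 2.41 0.  ] w 0.0006 [ 0.1 -0.8 -0.5] 20.68
```

View pics/v2.png

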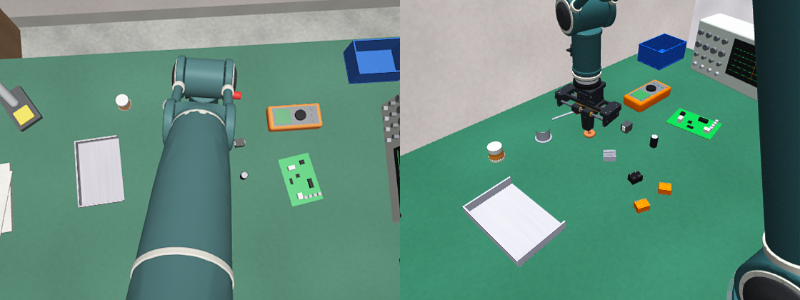

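Run:
```python
from h import *
im=np.ascontiguousarray(ctrl.camera("side")[:,:,::-1]);cv2.imwrite("pics/s3_raw.png",im)
h=cv2.cvtColor(im,cv2.COLOR_BGR2HSV)
m=((h[...,0]<14)&(h[...,1]>110)&(h[...,2]>80)).astype(np.uint8)
k,l,s,c=cv2.connectedComponentsWithStats(m)
for i in range(1,k):
    if s[i,4]>40: print(c[i].round(1),s[i],ray("side",*c[i],.007).round(3))
for p in ([.651,-.07,.006],[.651,-.07,.07]):
    q=C["side"]["R"]@np.array(p)+C["side"]["t"];q=C["side"]["mtx"]@q;print(q[:2]/q[2])
cv2.imwrite("pics/s3.png",cv2.resize(im[90:230,190:340],(640,597),interpolation=cv2.INTER_CUBIC))
```

```text
[344.1 142.5] [313 123  66  34 613] [ 0.653 -0.345]
[264.7 186.7] [257 181  16  12 139] [ 0.654 -0.08 ]
[369.7 268.5] [361 265  19   8 109] [ 0.347 -0.06 ]
[337.3 292.1] [327 284  23  15 130] [0.352 0.024]
[262.35377721 189.54973369]
[261.92356021 165.56555492]
```

View pics/s3.png

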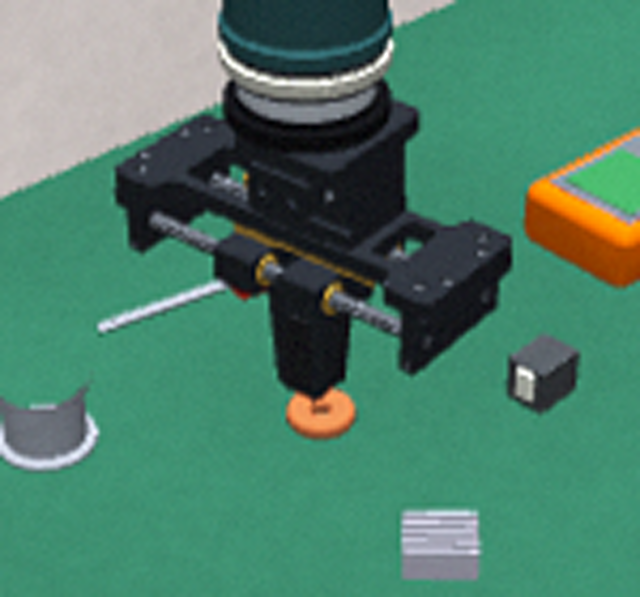

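The fingertips show at raw pixel (264,183), but the TCP reading projects to (262,189.5). The real tips are therefore about 18 mm above the reported TCP and passed over everything. I'll probe the bench on a free spot with a light contact stop.

Run:
```python
from h import *
ctrl.line_to([.660,-.119,.012])
print(ctrl.line_to([.660,-.119,-.025],max_speed=.03,contact_N=4),ctrl.read_eef_pos(),ctrl.read_ft_force())
z=ctrl.read_eef_pos()[2]
ctrl.line_to([.660,-.119,z+.006]);print(ctrl.read_eef_pos(),ctrl.read_ft_force(),ctrl.read_time_s())
```

```text
False [ 0.66027549 -0.11906124 -0.02468503] [ 1.00112044 -0.15496101  0.31342408]
[ 0.66086455 -0.11918915 -0.01764632] [-0.16892792 -0.2911352  -0.4753353 ] 22.9417
```

Run:
```python
from h import *
print(ctrl.line_to([.660,-.119,-.055],max_speed=.03,contact_N=4),ctrl.read_eef_pos(),ctrl.read_ft_force())
im=np.ascontiguousarray(ctrl.camera("side")[:,:,::-1])
p=ctrl.read_eef_pos();q=C["side"]["R"]@np.array(p)+C["side"]["t"];q=C["side"]["mtx"]@q;print(q[:2]/q[2],ctrl.read_time_s())
cv2.imwrite("pics/s4.png",cv2.resize(im[90:230,190:340],(640,597),interpolation=cv2.INTER_CUBIC))
```

```text
True [ 0.66009959 -0.11902033 -0.0260244 ] [-0.43932817 -0.19048458  4.30523279]
[275.883197   189.68733337] 23.4917
```

View pics/s4.png

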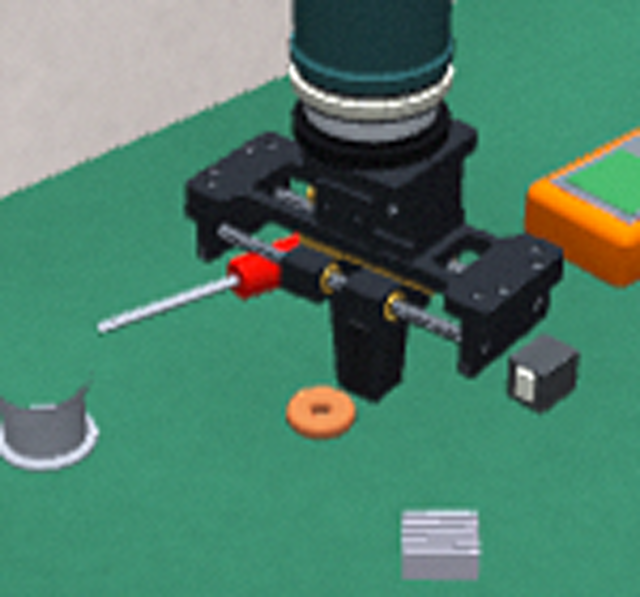

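The bench is touched at a reported z of -0.026, so the tool is reading about 26 mm low. I'm checking the lateral offset and the height of the gripper brackets.

Run:
```python
from h import *
pr=lambda p:(lambda q:(q[:2]/q[2]).round(1))(C["side"]["mtx"]@(C["side"]["R"]@np.array(p)+C["side"]["t"]))
cr=lambda p:((pr(p)-[190,90])*[640/150,597/140]).round()
R=Ro.from_rotvec(ctrl.read_eef_rot()).as_matrix();e=ctrl.read_eef_pos();print(R.round(2))
for z in(0,.005): print("tip",z,cr([e[0],e[1],z]))
for sx in(1,-1):
  for ax in(.0375,-.0375):
    for z in(.03,.04,.05,.06,.07,.08): print(sx,ax,z,cr(np.array([e[0],e[1],z])+R[:,1]*sx*.0935+R[:,0]*ax))
```

```text
[[-0.18  0.98 -0.  ]
 [ 0.98  0.18  0.  ]
 [ 0.   -0.   -1.  ]]
tip 0 [367. 386.]
tip 0.005 [367. 379.]
1 0.0375 0.03 [183. 310.]
1 0.0375 0.04 [182. 295.]
1 0.0375 0.05 [180. 279.]
1 0.0375 0.06 [180. 263.]
1 0.0375 0.07 [178. 247.]
1 0.0375 0.08 [177. 230.]
1 -0.0375 0.03 [272. 248.]
1 -0.0375 0.04 [272. 233.]
1 -0.0375 0.05 [271. 217.]
1 -0.0375 0.06 [271. 202.]
1 -0.0375 0.07 [270. 185.]
1 -0.0375 0.08 [270. 169.]
-1 0.0375 0.03 [475. 446.]
-1 0.0375 0.04 [476. 429.]
-1 0.0375 0.05 [477. 413.]
-1 0.0375 0.06 [477. 397.]
-1 0.0375 0.07 [478. 380.]
-1 0.0375 0.08 [479. 363.]
-1 -0.0375 0.03 [558. 372.]
-1 -0.0375 0.04 [559. 356.]
-1 -0.0375 0.05 [561. 340.]
-1 -0.0375 0.06 [562. 324.]
-1 -0.0375 0.07 [564. 307.]
-1 -0.0375 0.08 [565. 290.]
```

Lateral position agrees, and the body bottom is about 70 mm above the bench, which clears every bystander. I'm repeating the first-stage pushes with z corrected so the tips run 6 mm above the bench.

```bash
sed -i 's/,\.006\]/,-.020]/g; s/hov=.07/hov=.035/' h.py
python3 - <<'E'
from h import *
ctrl.line_to([.660,-.119,-.02])
push((.652,-.078),(.62,.10),.042,.028)
push((.537,-.051),(.537,.10),.05,.026)
push((.430,-.040),(.455,.10),.042,.026)
look("5")
im=[cv2.resize(cv2.imread(f"pics/{n}5_raw.png"),(400,300)) for n in("top","side")]
cv2.imwrite("pics/v5.png",np.hstack(im))
E
```

```text
hit False t 26.9167
hit False t 30.375
hit False t 33.6917
top [210. 198.] 202 [0.617 0.1  ] ((0.6178321838378906, 0.09995537996292114), (0.03418223187327385, 0.035717595368623734), 88.00721740722656)
top [335. 199.] 191 [ 0.596 -0.183] ((0.5957150459289551, -0.18275773525238037), (0.029526490718126297, 0.0377669632434845), 4.597376346588135)
top [220. 220.] 260 [0.565 0.08 ] ((0.5648730993270874, 0.08047302812337875), (0.03431376814842224, 0.03940102458000183), 10.771476745605469)
top [341. 245.] 96 [ 0.489 -0.187] ((0.4895052909851074, -0.18656468391418457), (0.022327741608023643, 0.022814534604549408), 84.58856964111328)
top [212. 270.] 164 [0.454 0.102] ((0.4536050856113434, 0.10228507965803146), (0.03240082785487175, 0.02408664859831333), 80.21971893310547)
side [317. 177.] 215 [ 0.597 -0.185] ((0.5974956750869751, -0.18503612279891968), (0.034810204058885574, 0.06134960800409317), 38.24485397338867)
side [355. 197.] 179 [ 0.493 -0.193] ((0.49358877539634705, -0.19397836923599243), (0.02142155170440674, 0.06261537224054337), 34.11685562133789)
side [208. 233.] 228 [0.615 0.102] ((0.6157985925674438, 0.10208866000175476), (0.03566738963127136, 0.039024218916893005), 47.36766815185547)
side [233. 242.] 358 [0.564 0.081] ((0.5646602511405945, 0.08066663146018982), (0.040480390191078186, 0.04960760474205017), 10.944340705871582)
side [264. 281.] 319 [0.453 0.103] ((0.45258423686027527, 0.10272397845983505), (0.03828214854001999, 0.03450063616037369), 80.52361297607422)
t 36.6083
```

View pics/v5.png

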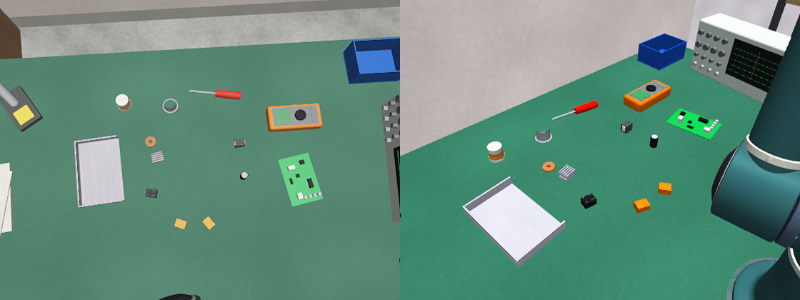

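All three moved and no bystander did. The choke is at (0.617,0.100), the sink at (0.565,0.080) after slipping sideways a bit and squaring up, and the relay at (0.453,0.102). Now the second stage, into the tray.

Run:
```python
from h import *
push((.617,.100),(.592,.268),.040,.027)
push((.565,.080),(.534,.264),.042,.025)
push((.453,.102),(.478,.260),.040,.025)
look("6")
im=[cv2.imread("pics/top6_raw.png")[170:310,80:360],cv2.imread("pics/side6_raw.png")[170:380,60:340]]
cv2.imwrite("pics/v6.png",np.hstack([cv2.resize(i,(400,300)) for i in im]))
```

```text
hit False t 42.4417
hit False t 46.1417
hit False t 49.6167
top [335. 199.] 191 [ 0.596 -0.183] ((0.5957150459289551, -0.18275773525238037), (0.029526490718126297, 0.0377669632434845), 4.597376346588135)
top [341. 245.] 96 [ 0.489 -0.187] ((0.4895052909851074, -0.18656468391418457), (0.022327741608023643, 0.022814534604549408), 84.58856964111328)
side [317. 177.] 212 [ 0.597 -0.185] ((0.597632110118866, -0.18490935862064362), (0.033732932060956955, 0.06073835864663124), 42.531429290771484)
side [355. 197.] 179 [ 0.493 -0.193] ((0.49358877539634705, -0.19397836923599243), (0.02142155170440674, 0.06261537224054337), 34.11685562133789)
t 53.0583
```

View pics/v6.png

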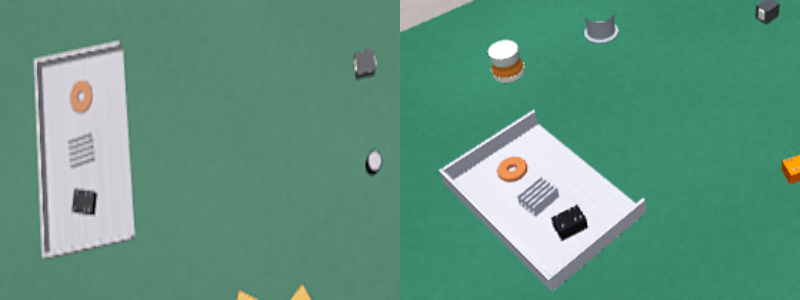

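The choke at (81,96), the sink at (82,150) and the relay at (84,202) in the top crop all lie around mid-depth in the tray. The bystanders have not moved and the arm is clear, so I'm handing in.

```bash
python3 -c "
from workcell import ctrl
print(ctrl.hand_in())"
```

```text
the job is handed in; nothing more can be done
None
```

I handed the job in at about 53 s, with the choke, heat sink and relay lying around mid-depth in the reject tray in the last pictures, no bystander visibly moved and the arm clear; the hand-in call returned no verdict.

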